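# Fit the pan on the nut-coating tumbler and start it

## Task

Get the nut-coating tumbler going: take the steel pan by its square hub, turn it so that the hub's square bore matches the machine's sloping square drive shaft, and lower it fully home on the shaft without letting it drop. Only when the pan is home press the white power button, and after it the green start button. Do not press the red stop button, and leave the bowl, the cup and the jar where they stand.

Things in the scene. Friction and masses are not known exactly. Their poses are not given: they have to be found in the camera images.
- tumbler: Fixed tabletop nut-coating tumbler: cream wedge console 240 mm deep (x) and 285 mm wide (y -105 to +180), top panel sloping 35 degrees from 40 mm high at the front to 208 mm at the back. Origin on the table under the point where the shaft axis meets the panel (124 mm up); x to the high back, y to the button side, z up. Panel normal and shaft axis: (-0.574, 0, 0.819)
- drive_seat (a point): Centre of the top of the shaft's 60 mm brass collar, which the hub sits on, 30 mm out from the panel. z: out along the shaft, 35 degrees from vertical; x, y: square to the shaft's flats. The steel shaft stands 45 mm above this face: 20 mm square for 33 mm, then a 12 mm tip tapering to 12 mm square. It may stand at any angle and turns with small friction (0.04 N m)
- pan: Loose steel pan, about 0.55 kg, flat on the table: rim 184 mm across, 50 mm deep, floor 136 mm across, 3 mm thick. In its middle a square hub 36 mm wide, 55 mm tall, with a 22 mm square bore right through. Origin: centre of the underside (also the hub's bottom); z up along the bore; x, y square to the hub's flats and bore. Fits in any quarter turn; home, its origin is on drive_seat, z axes in line
- hub_top (a point): Centre of the top face of the pan's hub, 55 mm above the pan's underside, 5 mm above the rim; axes as the pan's. Four small vanes on the pan's wall, on the hub's diagonals, reach in to 60 mm from the axis
- power_top (a point): Centre of the top of the white power button, the uppermost of three round 28 mm buttons in a row up the sloping panel, 55 mm apart, 141 mm beside the shaft axis; z points out of the panel, the press is along -z
- start_top (a point): Centre of the top of the green start button, the middle one; z points out of the panel, the press is along -z
- stop_top (a point): Centre of the top of the red stop button, the lowest one; not to be pressed
- power (a joint): Travel of the power button in m: 0 up, 0.006 fully down; it counts as pressed beyond 0.0035; spring, about 1.5 N at the start and 5 N at the bottom, comes back up by itself; nothing on the machine moves when it is pressed
- start (a joint): Travel of the start button, as for power
- stop (a joint): Travel of the stop button, as for power
- green_bowl: Loose pale green bowl, 130 mm across, 60 mm tall; bystander. Origin at the centre of its underside
- dark_cup: Loose dark brown cup, 76 mm across, 65 mm tall, near the pan; bystander. Origin at the centre of its underside
- nut_jar: Loose closed jar of nuts with a white lid, 72 mm across, 101 mm tall; bystander. Origin at the centre of its underside

How it is judged:
By the outcome, as a careful person would: the job done as asked, in the order asked, and still so for the second after the job is handed in, with the robot touching nothing.
It also fails if it takes over 59 s, if anything falls off the work surface, if the arm or the gripper's body presses on something with over 40 N, if the wrist force passes 120 N, or if a joint passes its speed limit or range.

## Robot

A 6-joint arm with a two-finger parallel gripper is mounted at the origin on the work surface. World frame = base frame: x ahead of the robot, y to its left, z up, the work surface at z = 0. Lengths are in m, angles in rad, forces in N, time in s.
With the tool pointing down it reaches from about 0.375 to 0.9 m from the base axis. Payload 3.1 kg.
Tool frame: the origin (TCP) lies on the centre line of the jaws, within the pads' length; the fingertips stand 19 mm ahead of it and the grasp point (between the pads) is the TCP; z points along the fingers, y is the line along which they close (so a half turn about z gives the same grasp; the last joint's range is limited). The gripper opens to 85 mm and grips with 20 to 120 N. Pads are 22 mm wide; open, the fingers measure 114 mm over their backs; the gripper's body (76 mm by 85 mm) begins 54 mm behind the grasp point. The pads swing forward as they close: fully open they stand 13 mm farther back than shut.
Start: joints at [1.095, 0.527, 1.433, -0, 1.181, -0.178], TCP at [0.183, 0.598, 0.25] pointing down, gripper open.
Joint ranges: [-3.08, 3.08], [-0.75, 2.2], [0.22, 2.44], [-1.43, 4.57], [0, 2.65], [-2.85, 2.85]. Speed limits (rad/s): [2.79, 2.79, 3.14, 3.14, 3.14, 3.14].

## Interface

Orientations are given as a unit quaternion [x, y, z, w].
In Python, from station import manip, cams, sign_off gives the robot as it stands.
- The arm moves only by the tool carry_out, never from a script. Its argument "targets" is a list that holds one entry, the list of rows, each a list of 7 numbers: the shift along the tool's x, y, z in cm, then the turn, a rotation vector about the tool's x, y, z in degrees, then the finger opening in cm, from 0 to 8.54. A call has 1 to 12 rows; each row is the pose to reach, as a shift and turn from the pose commanded when the call began, along the tool's axes at that moment; what a row does not reach only later rows make up. A row lasts 1/12 s, in which the tool goes at most 41.7 mm and 7.16 degrees, less where a joint would pass 70% of its speed; a pose out of reach is approached as far as the arm can. A call with a gripper value outside its range is refused whole. The fingers move at their own pace and stop on an object; "force" is the grip in N (left out, the last holds). Time passes only in rows, so rows that repeat a pose let the fingers close. It gives the time, the measured TCP pose, the force, the opening and the grip force at its end, in the units of the state.
- manip.sense(): the state, without advancing time (a new reading comes with each control period).
- cams.snapshot(name): name is "scene" or "top" or "wrist"; returns the picture (420x560x3 uint8, red, green, blue); there is no depth.
- cams.camera_info(name): a dict with "K" (3x3 intrinsics, pixels), "T" (4x4, takes a point from camera to world coordinates). Camera axes: x right, y down, z forward; pixel columns grow to the right and rows downward; lengths in m; the calibration is good to about 2 mm. The wrist camera is an equidistant fisheye: a pixel r from the principal point sees the ray r / f radians off the axis. A picture is of the moment at which its call begins: read the wrist's pose just before it. camera_info takes no time and is no camera call; for the wrist camera it gives the pose at the moment of the call.
- sign_off(): hands the job in; it is judged then, once.
The state is a dict: "t": time; "q": joint angles; "qd": joint speeds; "tau": joint torques, N m; "tcp_pos": TCP position; "tool_rot": TCP orientation; "force": force on the tool from outside, world axes, zero at the start; "ft_torque": the same for the moment, N m; "finger_gap": opening from 0.0 (shut) to 1.0 (fully open); "gripper_force": force on a finger pad.
Only numpy, scipy, OpenCV 4.12 (cv2) and the standard library are available. Lean on these libraries where they do the work, as an engineer would, in place of code of your own. Each camera call takes 0.05 s, during which the arm holds its last target. There are 200 camera calls.

## Working session

There is one attempt and no reset: what is moved stays moved. The work goes in short steps, Python scripts to look and compute and a tool call to move; the robot and the scene stay as the last step left them, time stands still between calls to the robot, and variables do not carry over. Pictures are saved under pics/ and viewed, at most 10 in all, crops included, and the job is handed in when it is done.

Besides the shell and the picture viewer there is one more tool, called after "Call:" as a command line: name --argument value ..., lists and objects as JSON in quotes. carry_out: Moves the arm, as the interface text tells. Its arguments: {"type":"object","properties":{"targets":{"type":"array"},"force":{"type":"number"}},"required":["targets"]}

```bash
mkdir -p pics; ls; python3 - <<'E'
from station import manip,cams
import cv2,numpy as np
np.set_printoptions(precision=4,suppress=True)
print(manip.sense())
for n in("scene","top","wrist"):
    i=cams.camera_info(n);print(n,i["K"],i["T"])
    im=cams.snapshot(n);cv2.imwrite(f"pics/{n}0.png",im[:,:,::-1])
E
```

```text
pics
{'t': 0.0, 'q': array([ 1.0955,  0.5285,  1.4339,  0.    ,  1.1814, -0.1785]), 'qd': array([-0.0014, -0.0004, -0.0032,  0.0002, -0.0006, -0.0011]), 'tau': array([ -0.    , -44.235 , -17.8018,  -0.0002,   0.0084,  -0.    ]), 'tcp_pos': array([0.1825, 0.597 , 0.2493]), 'tool_rot': array([ 0.1479,  0.989 , -0.001 , -0.0004]), 'force': array([ 0.8991, -0.0255, -0.3006]), 'ft_torque': array([-0.0275, -0.0224, -0.0638]), 'gripper_force': 0.0, 'finger_gap': 0.9985733471787357}
scene [[420.671    0.     276.1919]
 [  0.     420.671  210.1451]
 [  0.       0.       1.    ]] [[ 0.6787  0.5455 -0.4917  1.0923]
 [ 0.7344 -0.4976  0.4616 -0.4623]
 [ 0.0071 -0.6744 -0.7384  0.8545]
 [ 0.      0.      0.      1.    ]]
top [[542.3324   0.     274.9733]
 [  0.     542.3324 204.3735]
 [  0.       0.       1.    ]] [[ 0.0226 -0.9927  0.1181  0.4284]
 [-0.9997 -0.022   0.0066  0.0252]
 [-0.004  -0.1182 -0.993   1.5153]
 [ 0.      0.      0.      1.    ]]
wrist [[325.1923   0.     278.572 ]
 [  0.     325.1923 211.5574]
 [  0.       0.       1.    ]] [[ 0.2933  0.9202  0.2592  0.1168]
 [ 0.956  -0.282  -0.0807  0.6165]
 [-0.0011  0.2714 -0.9625  0.3732]
 [ 0.      0.      0.      1.    ]]
```

View pics/top0.png

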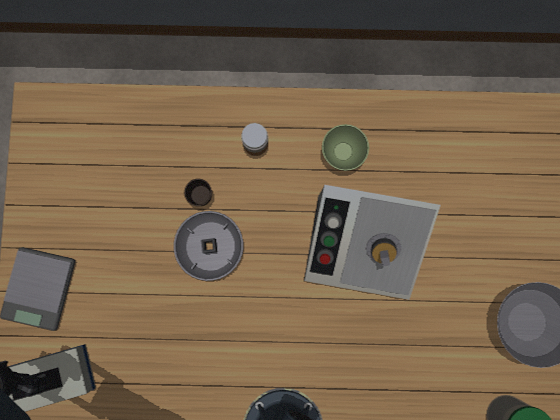

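View pics/scene0.png

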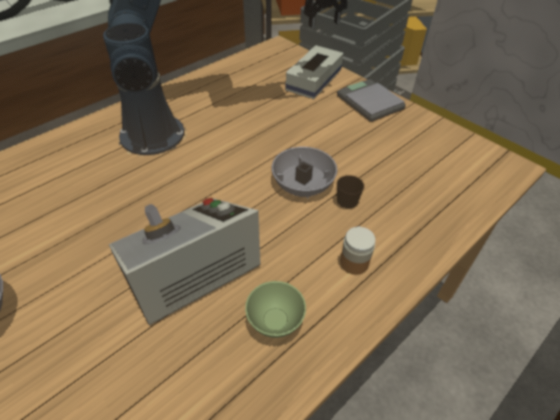

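The top view shows the pan hub at about (209,246), the shaft at about (383,252), and the buttons at white (334,222), green (329,241) and red (325,258). The tumbler's back faces the top of the image. The scene view agrees. I'll enlarge the details next.

```bash
python3 - <<'E'
import cv2,numpy as np
t=cv2.imread("pics/top0.png");s=cv2.imread("pics/scene0.png")
r=lambda im,x,y,w,h,k:cv2.resize(im[y:y+h,x:x+w],None,fx=k,fy=k,interpolation=cv2.INTER_CUBIC)
a=r(t,170,205,80,80,5)      #400x400
b=r(t,300,180,160,120,5)[:600,:800]
cv2.imwrite("pics/c1.png",b)
c=r(s,110,190,160,130,5)[:600]
cv2.imwrite("pics/c2.png",np.hstack([a,r(s,265,140,80,80,5)]))
E
```

```text
(no output)
```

View pics/c1.png

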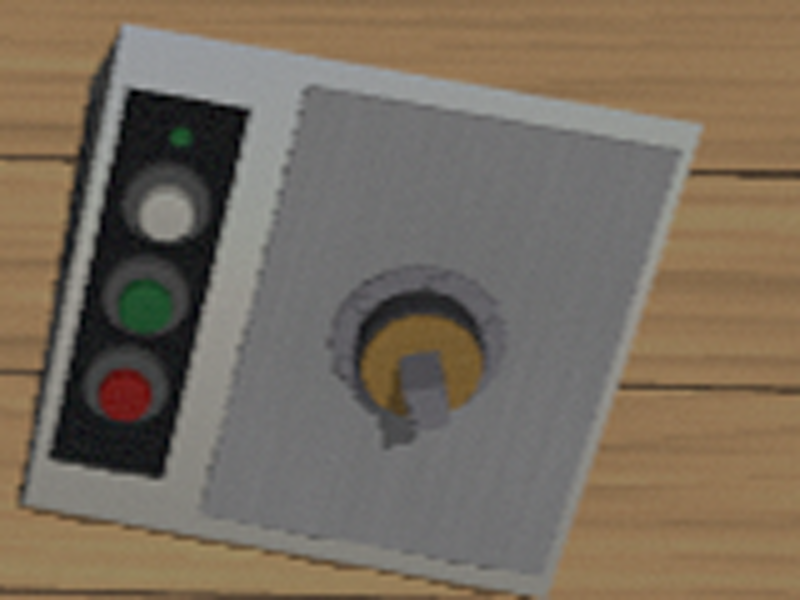

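View pics/c2.png

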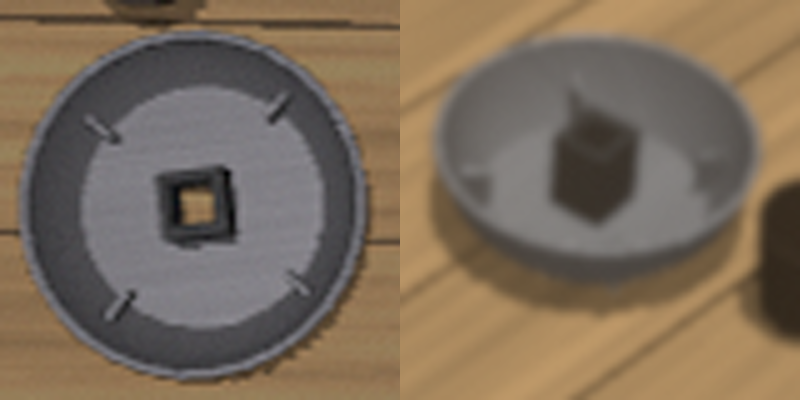

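The crops give the panel corners, buttons, collar (422,358 in c1) and shaft tip (421,367 in c1). In c2 the pan rim is centred at (195,205), with the vane diagonals putting the hub at about -7° in the image.

```bash
cat > h.py <<'E'
import numpy as np,cv2
from scipy.spatial.transform import Rotation as R
from scipy.optimize import least_squares
np.set_printoptions(precision=4,suppress=True)
TOP=dict(K=np.array([[542.3324,0,274.9733],[0,542.3324,204.3735],[0,0,1]]))
def proj(info,P):
    K,T=info["K"],info["T"];c=(np.atleast_2d(P)-T[:3,3])@T[:3,:3]
    return c[:,:2]/c[:,2:]*K[0,0]+K[:2,2]
def ray(info,uv,fish=False):
    K,T=info["K"],info["T"];d=(np.asarray(uv,float)-K[:2,2])/K[0,0]
    if fish:
        r=np.linalg.norm(d);d=np.r_[d/r*np.sin(r),np.cos(r)]
    else: d=np.r_[d,1]
    return T[:3,3],T[:3,:3]@d
def onz(info,uv,z,fish=False):
    o,d=ray(info,uv,fish);return o+d*(z-o[2])/d[2]
def fishproj(info,P):
    K,T=info["K"],info["T"];c=(np.atleast_2d(P)-T[:3,3])@T[:3,:3]
    n=np.hypot(c[:,0],c[:,1]);th=np.arctan2(n,c[:,2])
    return c[:,:2]/n[:,None]*th[:,None]*K[0,0]+K[:2,2]
def Rt(yaw): return R.from_euler('z',yaw).as_matrix()
TILT=R.from_euler('y',-35,degrees=True).as_matrix() # panel frame in tumbler: z=normal, x up slope
E
python3 - <<'E'
from h import *
from station import cams
I=cams.camera_info("top")
cv=lambda a:(np.array(a,float)+.5)/5-.5
c=cv([[122,25],[702,125],[548,596],[22,504]])+[300,180]
b=cv([[165,213],[145,306],[125,395]])+[300,180]
s=cv([[422,360],[421,368]])+[300,180]   # collar centre, tip centre
C=np.array([[.12,.18,.208],[.12,-.105,.208],[-.12,-.105,.04],[-.12,.18,.04]])
n=TILT[:,2];O=np.array([0,0,.124])
S=np.array([O+.03*n,O+.075*n])
def W(p,P): return P@Rt(p[2]).T+[p[0],p[1],0]
def f(p): 
    B=np.array([O+TILT@[p[3]+k*.055,.141,p[4]] for k in(1,0,-1)])
    return np.r_[(proj(I,W(p,C))-c).ravel(),(proj(I,W(p,B))-b).ravel(),(proj(I,W(p,S))-s).ravel(),(p[4]-.012)*300]
r=least_squares(f,[.4,-.15,-.17,0,.01],loss='soft_l1')
print(r.x,r.fun.round(2));p=r.x
print("seat",W(p,S[:1]),"n",Rt(p[2])@n)
pc=cv([195,205])+[170,205];print("pan",onz(I,pc,.05),"hubtop",onz(I,cv([193,204])+[170,205],.055))
a=np.radians(-7.1);P0=onz(I,pc,.05);P1=onz(I,pc+20*np.array([np.cos(a),np.sin(a)]),.05);d=P1-P0;print("hubyaw deg mod90",np.degrees(np.arctan2(d[1],d[0]))%90)
for w,z in(([200,193],.065),([345,148],.06),([255,138],.1)):print(onz(I,w,z))
E
```

```text
[ 0.4915 -0.2443 -0.1502 -0.0036  0.0124] [-0.05 -0.86 -0.01 -0.95 -0.13 -0.11  0.22 -0.17 -0.25  0.07 -0.33 -0.1
 -0.25 -0.16 -0.08  1.24  1.5   9.67  0.12]
seat [[ 0.4745 -0.2417  0.1486]] n [-0.5671  0.0858  0.8192]
pan [0.4867 0.2115 0.05  ] hubtop [0.487  0.2119 0.055 ]
hubyaw deg mod90 8.382032447851259
[0.6273 0.2381 0.065 ]
[ 0.7609 -0.153   0.06  ]
[0.7738 0.0919 0.1   ]
```

```bash
cat >> h.py <<'E'
SEAT=np.array([.4745,-.2417,.1486]);YAW=-.1502
PANEL=Rt(YAW)@TILT
def toolR(y,z):
    z=z/np.linalg.norm(z);y=y-z*(y@z);y=y/np.linalg.norm(y);return np.c_[np.cross(y,z),y,z]
def delta(s,pos,Rm):
    R0=R.from_quat(s["tool_rot"]).as_matrix()
    d=R0.T@(np.asarray(pos)-s["tcp_pos"])*100
    w=R.from_matrix(R0.T@Rm).as_rotvec(degrees=True)
    print("shift cm",d.round(2),"rotvec",w.round(2),"rows",np.ceil(max(np.linalg.norm(d)/4.17,np.linalg.norm(w)/7.16)))
    return d,w
def yr(deg): return np.array([np.cos(np.radians(deg)),np.sin(np.radians(deg)),0])
E
python3 - <<'E'
from h import *
from station import manip
s=manip.sense()
delta(s,[.487,.212,.24],toolR(yr(8.4),np.array([0,0,-1.])))
E
```

```text
shift cm [-40.38 -27.93   0.99] rotvec [-0.09  0.04 64.59] rows 12.0
```

Call:
carry_out --targets '[[[-40.4,-27.9,1,0,0,64.6,8.5],[-40.4,-27.9,1,0,0,64.6,8.5],[-40.4,-27.9,1,0,0,64.6,8.5],[-40.4,-27.9,1,0,0,64.6,8.5],[-40.4,-27.9,1,0,0,64.6,8.5],[-40.4,-27.9,1,0,0,64.6,8.5],[-40.4,-27.9,1,0,0,64.6,8.5],[-40.4,-27.9,1,0,0,64.6,8.5],[-40.4,-27.9,1,0,0,64.6,8.5],[-40.4,-27.9,1,0,0,64.6,8.5],[-40.4,-27.9,1,0,0,64.6,8.5],[-40.4,-27.9,1,0,0,64.6,8.5]]]'

```text
t: 1.15
tcp_pos: [0.4892, 0.2101, 0.2402]
tool_rot: [0.654, 0.756, 0.0, 0.0]
force: [0.4, 0.6, 0.2]
finger_gap: 0.997
gripper_force: 0.0
```

Call:
carry_out --targets '[[[0,0,0,0,0,0,8.5],[0,0,0,0,0,0,8.5],[0,0,0,0,0,0,8.5]]]'

```text
t: 1.4
tcp_pos: [0.4867, 0.2128, 0.2399]
tool_rot: [0.654, 0.757, -0.0, -0.001]
force: [-0.0, 0.5, 0.6]
finger_gap: 0.996
gripper_force: 0.0
```

```bash
python3 - <<'E'
from h import *
from station import manip,cams
s=manip.sense();print(s["t"],s["tcp_pos"],s["q"],s["qd"],R.from_quat(s["tool_rot"]).as_matrix())
np.save("w1T.npy",cams.camera_info("wrist")["T"])
im=cams.snapshot("wrist")[:,:,::-1];cv2.imwrite("pics/w1.png",cv2.resize(im,None,fx=1.4286,fy=1.4286,interpolation=cv2.INTER_CUBIC))
cv2.imwrite("pics/w1raw.png",im)
delta(s,SEAT+PANEL[:,2]*.20,toolR(PANEL[:,0],-PANEL[:,2]))
E
```

```text
1.4 [0.4867 0.2128 0.2399] [0.2014 0.4158 1.6779 0.0006 1.0496 0.0552] [ 0.0301 -0.0069  0.0093 -0.0018 -0.0006  0.0001] [[-0.1453  0.9894 -0.0017]
 [ 0.9894  0.1453  0.0002]
 [ 0.0005 -0.0017 -1.    ]]
shift cm [-41.44 -18.8   -7.24] rotvec [-34.84  -5.19  16.43] rows 12.0
```

View pics/w1.png

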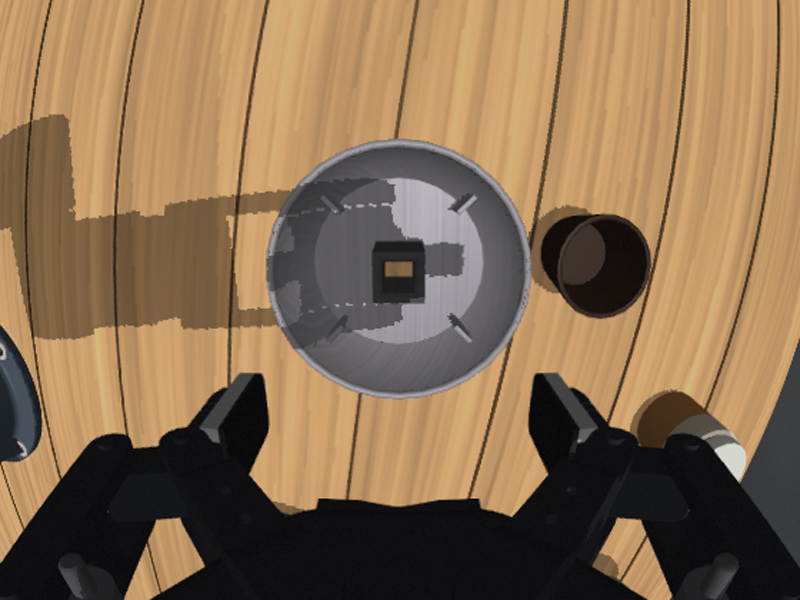

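Wrist view: the pan hub's top face spans about (373..425, 252..303) and is square to the image, so the yaw is right.

```bash
python3 - <<'E'
from h import *
from station import cams
I=dict(K=cams.camera_info("wrist")["K"],T=np.load("w1T.npy"))
cv=lambda a:(np.array(a,float)+.5)/1.4286-.5
pts=[onz(I,cv(u),.055,1) for u in([373,252],[425,252],[425,303],[373,303])]
print(np.array(pts),np.mean(pts,0))
rim=[onz(I,cv(u),.05,1) for u in([268,268],[530,268],[398,140],[398,398])]
print(np.array(rim),(rim[0]+rim[1])/2,(rim[2]+rim[3])/2)
print([onz(I,cv(u),.03,1)[:2] for u in([332,203],[463,203],[459,328],[338,327])])
E
```

```text
[[0.4673 0.2264 0.055 ]
 [0.5019 0.2315 0.055 ]
 [0.5075 0.1963 0.055 ]
 [0.472  0.1911 0.055 ]] [0.4872 0.2113 0.055 ]
[[0.3946 0.2043 0.05  ]
 [0.5778 0.2311 0.05  ]
 [0.473  0.3033 0.05  ]
 [0.5    0.1183 0.05  ]] [0.4862 0.2177 0.05  ] [0.4865 0.2108 0.05  ]
[array([0.4323, 0.2536]), array([0.5255, 0.2672]), array([0.5389, 0.1737]), array([0.4475, 0.1611])]
```

Call:
carry_out --targets '[[[-41.4,-18.8,-7.2,-34.84,-5.2,16.4,8.5],[-41.4,-18.8,-7.2,-34.84,-5.2,16.4,8.5],[-41.4,-18.8,-7.2,-34.84,-5.2,16.4,8.5],[-41.4,-18.8,-7.2,-34.84,-5.2,16.4,8.5],[-41.4,-18.8,-7.2,-34.84,-5.2,16.4,8.5],[-41.4,-18.8,-7.2,-34.84,-5.2,16.4,8.5],[-41.4,-18.8,-7.2,-34.84,-5.2,16.4,8.5],[-41.4,-18.8,-7.2,-34.84,-5.2,16.4,8.5],[-41.4,-18.8,-7.2,-34.84,-5.2,16.4,8.5],[-41.4,-18.8,-7.2,-34.84,-5.2,16.4,8.5],[-41.4,-18.8,-7.2,-34.84,-5.2,16.4,8.5],[-41.4,-18.8,-7.2,-34.84,-5.2,16.4,8.5]]]'

```text
t: 2.45
tcp_pos: [0.3811, -0.1539, 0.3008]
tool_rot: [0.721, 0.624, 0.198, 0.228]
force: [1.0, -1.6, -1.1]
finger_gap: 0.994
gripper_force: 0.0
```

Call:
carry_out --targets '[[[0,0,0,0,0,0,8.5],[0,0,0,0,0,0,8.5],[0,0,0,0,0,0,8.5]]]'

```text
t: 2.7
tcp_pos: [0.3815, -0.1542, 0.3001]
tool_rot: [0.723, 0.622, 0.197, 0.228]
force: [-0.6, 1.1, 0.4]
finger_gap: 0.996
gripper_force: 0.0
```

```bash
python3 - <<'E'
from h import *
from station import manip,cams
s=manip.sense();print(s["t"],s["tcp_pos"],s["q"],s["qd"])
delta(s,SEAT+PANEL[:,2]*.20,toolR(PANEL[:,0],-PANEL[:,2]))
np.save("w2T.npy",cams.camera_info("wrist")["T"])
im=cams.snapshot("wrist")[:,:,::-1];cv2.imwrite("pics/w2.png",cv2.resize(im,None,fx=1.4286,fy=1.4286,interpolation=cv2.INTER_CUBIC))
cv2.imwrite("pics/w2raw.png",im)
E
```

```text
2.7 [ 0.3815 -0.1542  0.3001] [-0.9719  0.0016  2.2482  0.8222  0.6137 -1.4446] [ 0.0635  0.0006  0.0224 -0.0011  0.0001 -0.0001]
shift cm [-7.26 -0.09 -1.58] rotvec [ 0.07 -0.1   0.04] rows 2.0
```

View pics/w2.png

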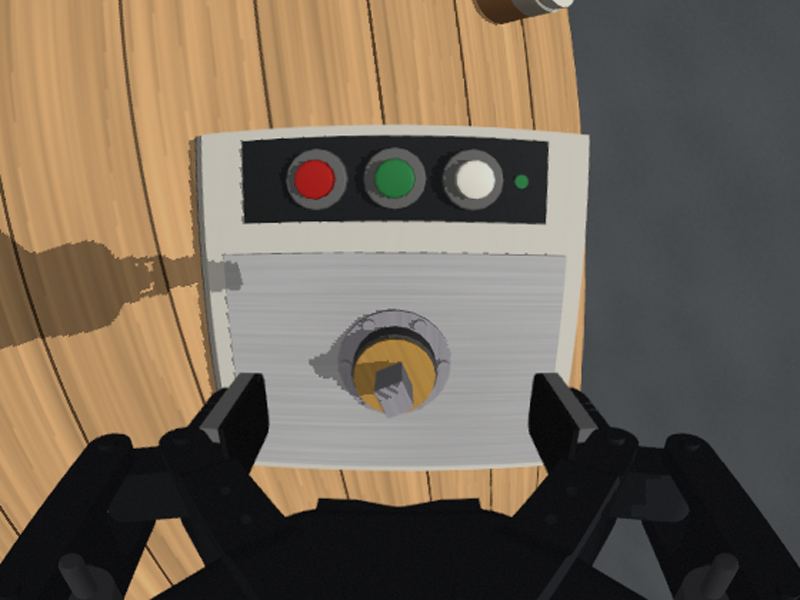

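The panel, buttons and shaft are visible: red (315,180), green (395,179), white (474,180), collar about (395,373). The arm stopped 7 cm short because of its speed limit, so I'm moving the camera onto the shaft axis.

Call:
carry_out --targets '[[[-14.2,-0.1,-1.6,0,0,0,8.5],[-14.2,-0.1,-1.6,0,0,0,8.5],[-14.2,-0.1,-1.6,0,0,0,8.5],[-14.2,-0.1,-1.6,0,0,0,8.5],[-14.2,-0.1,-1.6,0,0,0,8.5],[-14.2,-0.1,-1.6,0,0,0,8.5],[-14.2,-0.1,-1.6,0,0,0,8.5],[-14.2,-0.1,-1.6,0,0,0,8.5],[-14.2,-0.1,-1.6,0,0,0,8.5],[-14.2,-0.1,-1.6,0,0,0,8.5],[-14.2,-0.1,-1.6,0,0,0,8.5],[-14.2,-0.1,-1.6,0,0,0,8.5]]]'

```text
t: 3.75
tcp_pos: [0.351, -0.2938, 0.313]
tool_rot: [0.722, 0.622, 0.197, 0.229]
force: [0.8, -0.3, 0.7]
finger_gap: 0.997
gripper_force: 0.0
```

```bash
python3 - <<'E'
from h import *
from station import manip,cams
s=manip.sense();print(s["t"],s["tcp_pos"],s["q"],s["qd"])
delta(s,SEAT+PANEL[:,2]*.20,toolR(PANEL[:,0],-PANEL[:,2]))
I=cams.camera_info("wrist");np.save("w3T.npy",I["T"])
im=cams.snapshot("wrist")[:,:,::-1]
cv2.imwrite("pics/w3raw.png",im)
c=fishproj(I,[SEAT+PANEL[:,2]*.04])[0];print(c)
x,y=(c-[50,50]).astype(int);x=max(x,0);y=max(y,0);print("crop",x,y)
a=cv2.resize(im[y:y+100,x:x+100],(600,600),interpolation=cv2.INTER_CUBIC)
cv2.imwrite("pics/w3.png",a)
E
```

```text
3.75 [ 0.351  -0.2938  0.313 ] [-1.2912  0.1     2.0855  0.7783  0.8406 -1.6437] [-0.0075  0.0017 -0.0042  0.0022  0.0011 -0.0016]
shift cm [ 7.   -0.05  0.03] rotvec [ 0.1  -0.04  0.09] rows 2.0
[277.3166 119.7549]
crop 227 69
```

View pics/w3.png

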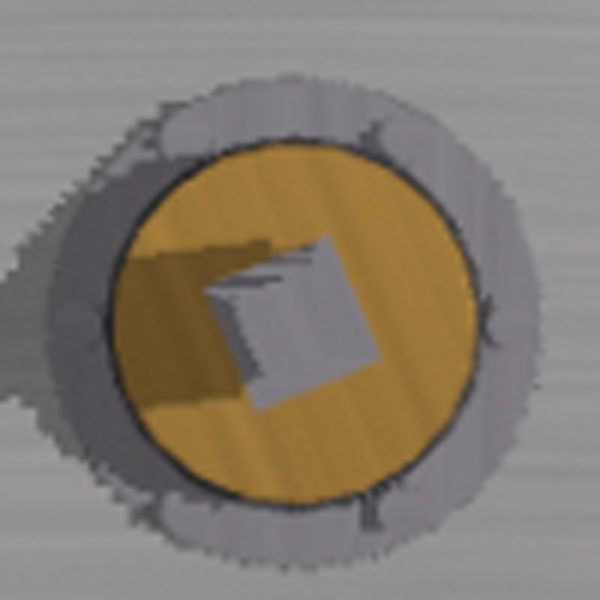

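The shaft's square corners in the crop are (203,290), (330,237), (381,357) and (257,411). The collar is centred at (295,324).

```bash
python3 - <<'E'
from h import *
from station import cams,manip
K=cams.camera_info("wrist")["K"];I3=dict(K=K,T=np.load("w3T.npy"));I2=dict(K=K,T=np.load("w2T.npy"));I1=cams.camera_info("top")
cv=lambda a:(np.array(a,float)+.5)/6-.5+[227,69]
c2=lambda a:(np.array(a,float)+.5)/1.4286-.5
n=PANEL[:,2]
def onp(I,uv,h):
    o,d=ray(I,uv,1);t=((SEAT+h*n-o)@n)/(d@n);return PANEL.T@(o+t*d-SEAT)
q=np.array([onp(I3,cv(u),.033) for u in([203,290],[330,237],[381,357],[257,411])])
print("square panel-frame",q,q.mean(0))
for i in range(4):
    d=q[(i+1)%4]-q[i];print(np.linalg.norm(d),(np.degrees(np.arctan2(d[1],d[0]))+45)%90-45)
print("collar",onp(I3,cv([295,324]),0), "w2 collar",onp(I2,c2([395,373]),0))
for I in(I2,): print("buttons",[onp(I,c2(u),-.03+.0124) for u in([315,180],[395,179],[474,180])])
# collar width for depth check
print([onp(I3,cv(u),0) for u in([110,324],[480,324],[295,142],[295,506])])
E
```

```text
square panel-frame [[-0.0149  0.0027  0.033 ]
 [ 0.0037  0.0105  0.033 ]
 [ 0.0113 -0.0074  0.033 ]
 [-0.007  -0.0154  0.033 ]] [-0.0017 -0.0024  0.033 ]
0.020248973013456184 22.748637171193266
0.01939297349762192 22.89146538438824
0.020014667342283736 23.796243560778493
0.019760914315197997 23.577892345062423
collar [-0.0016 -0.0025  0.    ] w2 collar [-0.0011  0.0008  0.    ]
buttons [array([-0.0569,  0.1381, -0.0176]), array([-0.0009,  0.1378, -0.0176]), array([ 0.0543,  0.1378, -0.0176])]
[array([-0.0321, -0.0022,  0.    ]), array([ 0.0288, -0.0023,  0.    ]), array([-0.0016,  0.0278, -0.    ]), array([-0.0016, -0.0328,  0.    ])]
```

```bash
cat >> h.py <<'E'
SEAT2=SEAT+PANEL@[-.0017,-.0024,0]
PSI=23.25-90
RF=toolR(PANEL@yr(PSI),-PANEL[:,2])      # final tool rotation
RG=toolR(yr(8.4),np.array([0,0,-1.]))
HUB=np.array([.4872,.2113,.034])
E
python3 - <<'E'
from h import *
from station import manip
delta(manip.sense(),HUB+[0,0,.12],RG)
E
```

```text
shift cm [52.   -4.23 16.43] rotvec [ 34.84   5.21 -16.39] rows 14.0
```

Call:
carry_out --targets '[[[52,-4.2,16.4,34.84,5.2,-16.4,7.0],[52,-4.2,16.4,34.84,5.2,-16.4,7.0],[52,-4.2,16.4,34.84,5.2,-16.4,7.0],[52,-4.2,16.4,34.84,5.2,-16.4,7.0],[52,-4.2,16.4,34.84,5.2,-16.4,7.0],[52,-4.2,16.4,34.84,5.2,-16.4,7.0],[52,-4.2,16.4,34.84,5.2,-16.4,7.0],[52,-4.2,16.4,34.84,5.2,-16.4,7.0],[52,-4.2,16.4,34.84,5.2,-16.4,7.0],[52,-4.2,16.4,34.84,5.2,-16.4,7.0],[52,-4.2,16.4,34.84,5.2,-16.4,7.0],[52,-4.2,16.4,34.84,5.2,-16.4,7.0]]]'

```text
t: 4.8
tcp_pos: [0.4718, 0.1543, 0.1721]
tool_rot: [0.654, 0.757, 0.0, -0.0]
force: [0.0, -1.0, -0.7]
finger_gap: 0.815
gripper_force: 0.0
```

```bash
python3 - <<'E'
from h import *
from station import manip
s=manip.sense();print(s["q"],s["qd"])
delta(s,HUB+[0,0,.10],RG)
E
```

```text
[ 0.0906  0.4759  1.8288  0.0001  0.837  -0.0559] [ 0.954   0.5201 -0.4872 -0.0067 -0.0585  0.9485]
shift cm [5.41 2.36 3.81] rotvec [-0.   -0.01 -0.02] rows 2.0
```

Call:
carry_out --targets '[[[4,1.6,3.5,0,0,0,7.0],[4,1.6,3.5,0,0,0,7.0],[4,1.6,3.5,0,0,0,7.0],[4,1.6,3.5,0,0,0,7.0]]]'

```text
t: 5.13
tcp_pos: [0.4808, 0.1939, 0.1373]
tool_rot: [0.653, 0.757, -0.001, -0.001]
force: [-0.1, -0.6, 0.7]
finger_gap: 0.825
gripper_force: 0.0
```

```bash
python3 - <<'E'
from h import *
from station import manip
s=manip.sense();print(s["tcp_pos"],s["qd"])
delta(s,HUB,RG)
E
```

```text
[0.4808 0.1939 0.1373] [-0.0357 -0.0345  0.0074 -0.0017 -0.0003  0.0001]
shift cm [ 1.63  0.91 10.33] rotvec [-0.13  0.03  0.07] rows 3.0
```

Call:
carry_out --targets '[[[1.6,0.9,1,-0.1,0,0.1,7.0],[1.6,0.9,3,-0.1,0,0.1,7.0],[1.6,0.9,5,-0.1,0,0.1,7.0],[1.6,0.9,7,-0.1,0,0.1,7.0],[1.6,0.9,8.5,-0.1,0,0.1,7.0],[1.6,0.9,9.8,-0.1,0,0.1,7.0],[1.6,0.9,10.3,-0.1,0,0.1,7.0],[1.6,0.9,10.3,-0.1,0,0.1,7.0]]]'

```text
t: 5.8
tcp_pos: [0.488, 0.2096, 0.0349]
tool_rot: [0.655, 0.756, 0.0, 0.0]
force: [-0.3, -0.3, 1.0]
finger_gap: 0.817
gripper_force: 0.0
```

```bash
python3 - <<'E'
from h import *
from station import manip
s=manip.sense();print(s["tcp_pos"],s["force"],s["qd"])
delta(s,HUB,RG)
E
```

```text
[0.488  0.2096 0.0349] [-0.2901 -0.2501  1.043 ] [ 0.0118 -0.026  -0.0107  0.0012  0.0121  0.0032]
shift cm [ 0.18 -0.06  0.09] rotvec [ 0.03  0.01 -0.25] rows 1.0
```

Grip with moderate force after a small correction.

Call:
carry_out --targets '[[[0.15,-0.05,0.1,0,0,-0.2,7.0],[0.15,-0.05,0.1,0,0,-0.2,4.5],[0.15,-0.05,0.1,0,0,-0.2,3.4],[0.15,-0.05,0.1,0,0,-0.2,3.0],[0.15,-0.05,0.1,0,0,-0.2,3.0],[0.15,-0.05,0.1,0,0,-0.2,3.0],[0.15,-0.05,0.1,0,0,-0.2,3.0],[0.15,-0.05,0.1,0,0,-0.2,3.0],[0.15,-0.05,0.1,0,0,-0.2,3.0]]]' --force 60

```text
t: 6.55
tcp_pos: [0.4874, 0.2127, 0.0349]
tool_rot: [0.653, 0.758, 0.001, 0.001]
force: [-1.4, -1.2, 6.2]
finger_gap: 0.415
gripper_force: 62.7
```

```bash
python3 - <<'E'
from h import *
from station import manip
s=manip.sense();print(s["tcp_pos"],s["force"],s["qd"])
delta(s,HUB+[0,0,.2],RG)
E
```

```text
[0.4874 0.2127 0.0349] [-1.4351 -1.1619  6.1668] [ 0.0003 -0.0006 -0.0001 -0.0003  0.0015 -0.0009]
shift cm [ -0.14   0.01 -19.91] rotvec [0.12 0.01 0.12] rows 5.0
```

Call:
carry_out --targets '[[[0,0,-0.4,0,0,0,3.0],[0,0,-1.2,0,0,0,3.0],[0,0,-3,0,0,0,3.0],[0,0,-5.5,0,0,0,3.0],[0,0,-8,0,0,0,3.0],[0,0,-10.5,0,0,0,3.0],[0,0,-13,0,0,0,3.0],[0,0,-15.5,0,0,0,3.0],[0,0,-18,0,0,0,3.0],[0,0,-19.5,0,0,0,3.0],[0,0,-20,0,0,0,3.0],[0,0,-20,0,0,0,3.0]]]'

```text
t: 7.55
tcp_pos: [0.487, 0.2128, 0.2348]
tool_rot: [0.653, 0.758, 0.001, 0.001]
force: [0.1, -1.3, -6.6]
finger_gap: 0.417
gripper_force: 61.6
```

```bash
python3 - <<'E'
from h import *
from station import manip,cams
s=manip.sense();print(s["tcp_pos"],s["force"],s["ft_torque"],s["finger_gap"])
T=cams.camera_info("wrist")["T"];np.save("w4T.npy",T);np.save("w4s.npy",np.r_[s["tcp_pos"],s["tool_rot"]])
im=cams.snapshot("wrist")[:,:,::-1];cv2.imwrite("pics/w4raw.png",im)
c=im[150:360,180:380];cv2.imwrite("pics/w4.png",cv2.resize(c,None,fx=2.8,fy=2.8,interpolation=cv2.INTER_CUBIC))
delta(s,SEAT2+PANEL[:,2]*.13,RF)
E
```

```text
[0.487  0.2128 0.2348] [ 0.0587 -1.3182 -6.6017] [0.0286 0.003  0.0133] 0.41650897064862524
shift cm [-42.76 -15.29  -1.99] rotvec [-34.54  15.89  81.06] rows 13.0
```

View pics/w4.png

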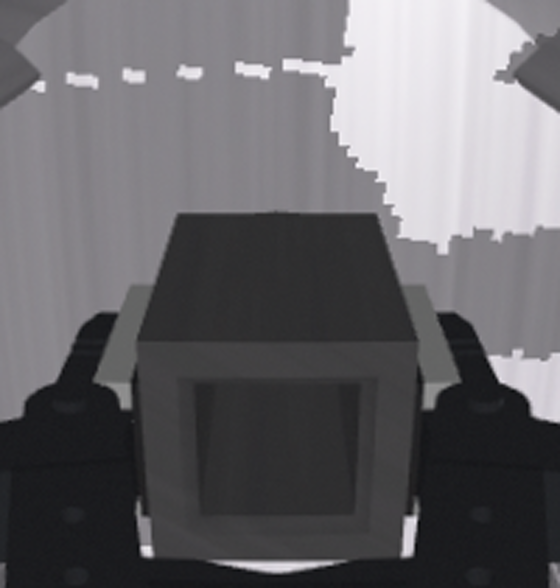

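Held hub: its top-face corners in the crop are (138,342), (418,342), (408,558) and (148,558). It is square in the grip.

```bash
python3 - <<'E'
from h import *
from station import cams
I=dict(K=cams.camera_info("wrist")["K"],T=np.load("w4T.npy"));s=np.load("w4s.npy");R0=R.from_quat(s[3:]).as_matrix()
cv=lambda a:(np.array(a,float)+.5)/2.8-.5+[180,150]
for h in(.0201,):
  P=[]
  for u in([138,342],[418,342],[408,558],[148,558]):
    o,d=ray(I,cv(u),1);o=R0.T@(o-s[:3]);d=R0.T@d;P.append(o+d*(-h-o[2])/d[2])
  print(np.array(P),np.mean(P,0))
E
```

```text
[[ 0.0164 -0.0177 -0.0201]
 [ 0.0163  0.0179 -0.0201]
 [-0.0194  0.019  -0.0201]
 [-0.0194 -0.0188 -0.0201]] [-0.0015  0.0001 -0.0201]
```

Call:
carry_out --targets '[[[-42.8,-15.3,-2,-34.5,15.9,81.1,3.0],[-42.8,-15.3,-2,-34.5,15.9,81.1,3.0],[-42.8,-15.3,-2,-34.5,15.9,81.1,3.0],[-42.8,-15.3,-2,-34.5,15.9,81.1,3.0],[-42.8,-15.3,-2,-34.5,15.9,81.1,3.0],[-42.8,-15.3,-2,-34.5,15.9,81.1,3.0],[-42.8,-15.3,-2,-34.5,15.9,81.1,3.0],[-42.8,-15.3,-2,-34.5,15.9,81.1,3.0],[-42.8,-15.3,-2,-34.5,15.9,81.1,3.0],[-42.8,-15.3,-2,-34.5,15.9,81.1,3.0],[-42.8,-15.3,-2,-34.5,15.9,81.1,3.0],[-42.8,-15.3,-2,-34.5,15.9,81.1,3.0]]]'

```text
t: 8.6
tcp_pos: [0.398, -0.245, 0.2539]
tool_rot: [0.946, 0.144, 0.278, 0.087]
force: [2.1, -1.9, -5.3]
finger_gap: 0.418
gripper_force: 63.0
```

```bash
python3 - <<'E'
from h import *
from station import manip
s=manip.sense();print(s["q"],s["force"],s["finger_gap"])
delta(s,SEAT2+PANEL[:,2]*.13,RF)
E
```

```text
[-1.0775  0.2171  2.172   0.9431  0.5819 -0.5725] [ 2.0808 -1.8943 -5.2629] 0.41799644802565883
shift cm [ 0.49 -1.13 -0.07] rotvec [-0.4   1.08  2.64] rows 1.0
```

```bash
cat >> h.py <<'E'
def tgt(h): return SEAT2+PANEL[:,2]*h+.0015*RF[:,0]
def err(s):
    print("t",s["t"],"panel-frame TCP minus axis mm",(PANEL.T@(s["tcp_pos"]-tgt(0))*1000).round(2),"F panel",(PANEL.T@s["force"]).round(2),"M",(PANEL.T@s["ft_torque"]).round(3),s["finger_gap"].round(3))
E
python3 - <<'E'
from h import *
from station import manip
s=manip.sense();err(s)
delta(s,tgt(.088),RF)
E
```

```text
Traceback (most recent call last):
  File "h.py", line 41, in err
    print("t",s["t"],"panel-frame TCP minus axis mm",(PANEL.T@(s["tcp_pos"]-tgt(0))*1000).round(2),"F panel",(PANEL.T@s["force"]).round(2),"M",(PANEL.T@s["ft_torque"]).round(3),s["finger_gap"].round(3))
                                                                                                                                                                                 ^^^^^^^^^^^^^^^^^^^^^
AttributeError: 'float' object has no attribute 'round'
```

```bash
sed -i 's/s\["finger_gap"\].round(3)/s["finger_gap"]/' h.py
python3 - <<'E'
from h import *
from station import manip
s=manip.sense();err(s)
delta(s,tgt(.088),RF)
E
```

```text
t 8.6 panel-frame TCP minus axis mm [ -0.9  -12.87 129.35] F panel [-1.1  -1.56 -5.65] M [-0.162  0.691 -0.007] 0.41799644802565883
shift cm [ 0.72 -1.09  4.13] rotvec [-0.4   1.08  2.64] rows 2.0
```

Call:
carry_out --targets '[[[0.7,-1.1,0.5,-0.4,1.1,2.6,3.0],[0.7,-1.1,1.5,-0.4,1.1,2.6,3.0],[0.7,-1.1,2.5,-0.4,1.1,2.6,3.0],[0.7,-1.1,3.5,-0.4,1.1,2.6,3.0],[0.7,-1.1,4.1,-0.4,1.1,2.6,3.0],[0.7,-1.1,4.1,-0.4,1.1,2.6,3.0],[0.7,-1.1,4.1,-0.4,1.1,2.6,3.0],[0.7,-1.1,4.1,-0.4,1.1,2.6,3.0]]]'

```text
t: 9.27
tcp_pos: [0.4239, -0.2228, 0.2197]
tool_rot: [0.945, 0.13, 0.289, 0.075]
force: [-0.0, -0.7, -7.0]
finger_gap: 0.412
gripper_force: 62.8
```

```bash
python3 - <<'E'
from h import *
from station import manip,cams
s=manip.sense();err(s)
delta(s,tgt(.088),RF)
t=cams.snapshot("top")[:,:,::-1];c=cams.snapshot("scene")[:,:,::-1]
r=lambda im,x,y:cv2.resize(im[y:y+150,x:x+100],None,fx=4,fy=4,interpolation=cv2.INTER_CUBIC)
cv2.imwrite("pics/v5.png",np.hstack([r(t,330,180),r(c,110,130)]))
E
```

```text
t 9.2667 panel-frame TCP minus axis mm [-2.22 12.93 88.6 ] F panel [-3.94 -0.73 -5.75] M [0.016 0.84  0.058] 0.41234359510138274
shift cm [-0.32  1.27  0.03] rotvec [-1.12 -0.22  0.61] rows 1.0
```

Call:
carry_out --targets '[[[-0.32,1.27,0,-1.1,-0.2,0.6,3.0],[-0.32,1.27,0,-1.1,-0.2,0.6,3.0],[-0.32,1.27,0,-1.1,-0.2,0.6,3.0],[-0.32,1.27,0,-1.1,-0.2,0.6,3.0],[-0.32,1.27,0,-1.1,-0.2,0.6,3.0]]]'

```text
t: 9.78
tcp_pos: [0.4243, -0.2362, 0.2215]
tool_rot: [0.946, 0.122, 0.29, 0.083]
force: [0.4, 0.6, -6.7]
finger_gap: 0.411
gripper_force: 63.0
```

```bash
python3 - <<'E'
from h import *
from station import manip,cams
s=manip.sense();err(s)
print(s["q"],s["qd"]);delta(s,tgt(.088),RF)
E
```

```text
t 9.7833 panel-frame TCP minus axis mm [ 0.82 -0.27 88.67] F panel [-3.58  0.68 -5.66] M [-0.01   0.896 -0.049] 0.4106603029406665
[-1.0048  0.3184  2.1949  1.1873  0.4867 -0.7323] [ 0.0028  0.0027  0.004   0.002  -0.0022  0.0011]
shift cm [-0.07 -0.06  0.07] rotvec [ 0.06 -0.1   0.03] rows 1.0
```

Call:
carry_out --targets '[[[-0.07,-0.06,0.1,0,-0.1,0,3.0],[-0.07,-0.06,0.3,0,-0.1,0,3.0],[-0.07,-0.06,0.6,0,-0.1,0,3.0],[-0.07,-0.06,0.9,0,-0.1,0,3.0],[-0.07,-0.06,1.1,0,-0.1,0,3.0],[-0.07,-0.06,1.3,0,-0.1,0,3.0],[-0.07,-0.06,1.5,0,-0.1,0,3.0],[-0.07,-0.06,1.6,0,-0.1,0,3.0],[-0.07,-0.06,1.6,0,-0.1,0,3.0]]]'

```text
t: 10.53
tcp_pos: [0.433, -0.2373, 0.2076]
tool_rot: [0.946, 0.122, 0.289, 0.083]
force: [0.4, 0.5, -6.1]
finger_gap: 0.415
gripper_force: 63.0
```

```bash
python3 - <<'E'
from h import *
from station import manip,cams
s=manip.sense();err(s)
delta(s,tgt(.066),RF)
E
```

```text
t 10.5333 panel-frame TCP minus axis mm [-0.02 -0.05 72.26] F panel [-3.24  0.52 -5.17] M [-0.035  0.838  0.009] 0.4152346261694016
shift cm [ 0.   -0.    0.63] rotvec [0.04 0.01 0.02] rows 1.0
```

Call:
carry_out --targets '[[[0,0,0.15,0,0,0,3.0],[0,0,0.3,0,0,0,3.0],[0,0,0.45,0,0,0,3.0],[0,0,0.6,0,0,0,3.0],[0,0,0.75,0,0,0,3.0],[0,0,0.9,0,0,0,3.0],[0,0,0.9,0,0,0,3.0]]]'

```text
t: 11.12
tcp_pos: [0.438, -0.2379, 0.2002]
tool_rot: [0.946, 0.122, 0.289, 0.083]
force: [0.5, 1.1, -7.0]
finger_gap: 0.41
gripper_force: 63.2
```

```bash
python3 - <<'E'
from h import *
from station import manip,cams
s=manip.sense();err(s)
delta(s,tgt(.045),RF)
E
```

```text
t 11.1167 panel-frame TCP minus axis mm [-0.1   0.07 63.26] F panel [-3.71  1.17 -5.92] M [0.132 0.986 0.012] 0.4104070793050286
shift cm [0.01 0.01 1.83] rotvec [0.03 0.01 0.02] rows 1.0
```

Call:
carry_out --targets '[[[0,0,0.2,0,0,0,3.0],[0,0,0.4,0,0,0,3.0],[0,0,0.6,0,0,0,3.0],[0,0,0.8,0,0,0,3.0],[0,0,1.0,0,0,0,3.0],[0,0,1.2,0,0,0,3.0],[0,0,1.4,0,0,0,3.0],[0,0,1.6,0,0,0,3.0],[0,0,1.8,0,0,0,3.0],[0,0,1.8,0,0,0,3.0]]]'

```text
t: 11.95
tcp_pos: [0.4483, -0.2395, 0.1854]
tool_rot: [0.946, 0.122, 0.289, 0.083]
force: [-0.7, 1.8, -8.3]
finger_gap: 0.419
gripper_force: 63.2
```

```bash
python3 - <<'E'
from h import *
from station import manip,cams
s=manip.sense();err(s)
delta(s,tgt(.035),RF)
E
```

```text
t 11.95 panel-frame TCP minus axis mm [-0.05  0.02 45.15] F panel [-5.57  1.69 -6.2 ] M [ 0.315  1.076 -0.019] 0.41869796723304026
shift cm [0.   0.   1.02] rotvec [0.03 0.   0.02] rows 1.0
```

Call:
carry_out --targets '[[[0,0,0.15,0,0,0,3.0],[0,0,0.3,0,0,0,3.0],[0,0,0.45,0,0,0,3.0],[0,0,0.6,0,0,0,3.0],[0,0,0.7,0,0,0,3.0],[0,0,0.8,0,0,0,3.0],[0,0,0.8,0,0,0,3.0]]]'

```text
t: 12.53
tcp_pos: [0.4527, -0.2402, 0.179]
tool_rot: [0.946, 0.122, 0.289, 0.083]
force: [0.1, 2.7, -7.1]
finger_gap: 0.415
gripper_force: 63.2
```

```bash
python3 - <<'E'
from h import *
from station import manip,cams
s=manip.sense();err(s)
E
```

```text
t 12.5333 panel-frame TCP minus axis mm [-0.07  0.04 37.33] F panel [-4.38  2.69 -5.65] M [ 0.425  1.071 -0.012] 0.4148516550755308
```

Call:
carry_out --targets '[[[0,0,0.1,0,0,0,3.0],[0,0,0.2,0,0,0,3.0],[0,0,0.25,0,0,0,3.0],[0,0,0.3,0,0,0,3.0],[0,0,0.3,0,0,0,3.0]]]'

```text
t: 12.95
tcp_pos: [0.4534, -0.2403, 0.178]
tool_rot: [0.946, 0.121, 0.289, 0.084]
force: [-13.7, 3.5, 12.4]
finger_gap: 0.42
gripper_force: 66.1
```

```bash
python3 - <<'E'
from h import *
from station import manip,cams
s=manip.sense();err(s)
E
```

```text
t 12.95 panel-frame TCP minus axis mm [-0.04  0.09 36.17] F panel [-4.43  1.42 18.19] M [ 0.497  1.306 -0.004] 0.4196150504983649
```

Axial contact came at 36.2 mm with about 24 N of push, so the hub is on the collar. Next I relax the push, release and retract.

Call:
carry_out --targets '[[[0,0,-0.1,0,0,0,3.0],[0,0,-0.12,0,0,0,3.0],[0,0,-0.12,0,0,0,4.0],[0,0,-0.12,0,0,0,5.0],[0,0,-0.12,0,0,0,6.0],[0,0,-0.12,0,0,0,6.0],[0,0,-0.12,0,0,0,6.0],[0,0,-0.12,0,0,0,6.0]]]'

```text
t: 13.62
tcp_pos: [0.4542, -0.2411, 0.178]
tool_rot: [0.946, 0.122, 0.29, 0.084]
force: [0.1, 0.5, 1.0]
finger_gap: 0.703
gripper_force: 0.0
```

Call:
carry_out --targets '[[[0,0,-0.4,0,0,0,6.0],[0,0,-1,0,0,0,6.0],[0,0,-2,0,0,0,6.0],[0,0,-3.5,0,0,0,6.0],[0,0,-5.5,0,0,0,6.0],[0,0,-8,0,0,0,6.0],[0,0,-11,0,0,0,6.0],[0,0,-13,0,0,0,6.0],[0,0,-13,0,0,0,6.0],[0,0,-13,0,0,0,6.0]]]'

```text
t: 14.45
tcp_pos: [0.3798, -0.2297, 0.2851]
tool_rot: [0.946, 0.121, 0.29, 0.085]
force: [-0.2, 0.3, 0.1]
finger_gap: 0.705
gripper_force: 0.0
```

```bash
python3 - <<'E'
from h import *
from station import manip,cams
s=manip.sense();err(s);print(s["q"])
I=cams.camera_info("wrist");np.save("w6T.npy",I["T"])
w=cams.snapshot("wrist")[:,:,::-1];cv2.imwrite("pics/w6raw.png",w)
c=cams.snapshot("scene")[:,:,::-1]
a=cv2.resize(c[150:310,90:290],None,fx=2,fy=2,interpolation=cv2.INTER_CUBIC)
o=np.zeros((420,800,3),np.uint8);o[:320,:400]=a;o[:300,400:]=cv2.resize(w,(400,300),interpolation=cv2.INTER_AREA)
cv2.imwrite("pics/v6.png",o)
E
```

```text
t 14.45 panel-frame TCP minus axis mm [  0.45  -0.47 166.6 ] F panel [-0.12  0.23  0.27] M [ 0.026  0.286 -0.021] 0.7047988722638865
[-1.1214  0.111   2.1902  0.8805  0.66   -0.472 ]
```

View pics/v6.png

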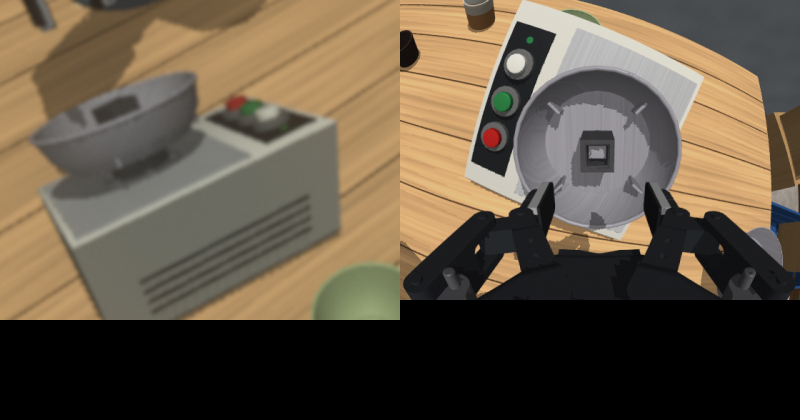

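```bash
python3 - <<'E'
import cv2
w=cv2.imread("pics/w6raw.png")
cv2.imwrite("pics/v7.png",cv2.resize(w[175:247,237:317],None,fx=8,fy=8,interpolation=cv2.INTER_CUBIC))
E
```

```text
(no output)
```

View pics/v7.png

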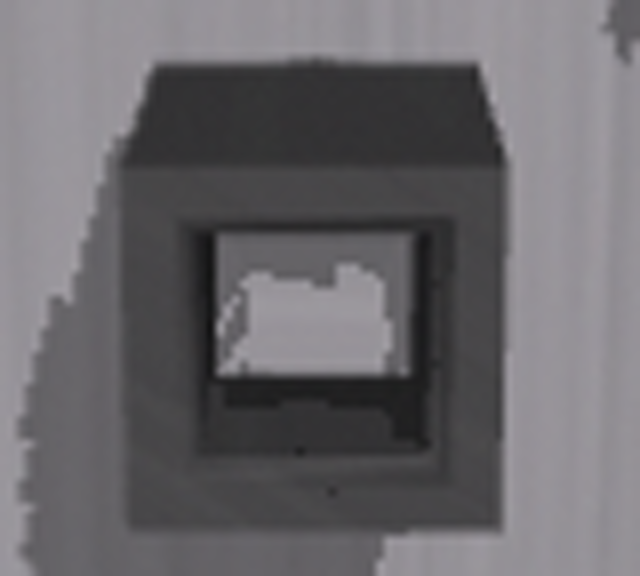

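The shaft fills the bore as it should. Now I'll locate the buttons numerically from this wrist image and compute the press pose.

```bash
cat > btn.py <<'E'
from h import *
from station import cams
def find(I,im):
    hsv=cv2.cvtColor(im,cv2.COLOR_BGR2HSV)
    out={}
    for n,lo,hi in(("green",(45,100,50),(85,255,255)),("red",(0,150,80),(10,255,255))):
        m=cv2.inRange(hsv,lo,hi);k,l,st,ce=cv2.connectedComponentsWithStats(m)
        for i in range(1,k):
            if 60<st[i,4]<3000:
                o,d=ray(I,ce[i],1);t=((SEAT2-.0176*PANEL[:,2]-o)@PANEL[:,2])/(d@PANEL[:,2])
                print(n,st[i,4],ce[i],"panel frame mm",(PANEL.T@(o+t*d-SEAT2)*1000).round(1))
E
python3 - <<'E'
from btn import *
from station import manip
K=cams.camera_info("wrist")["K"]
for k in(2,6): print(k);find(dict(K=K,T=np.load(f"w{k}T.npy")),cv2.imread(f"pics/w{k}raw.png"))
RP=toolR(PANEL[:,0],-PANEL[:,2])
s=manip.sense();print(SEAT2+PANEL@[.055,.141,-.0176])
delta(s,SEAT2+PANEL@[.053,.141,.08],RP)
E
```

```text
2
green 609 [275.6371 124.4384] panel frame mm [  0.1 140.9 -17.6]
green 82 [364.5976 126.6829] panel frame mm [ 90.2 140.6 -17.6]
red 607 [219.8188 125.1466] panel frame mm [-55.8 141.2 -17.6]
6
green 83 [181.5422  55.6506] panel frame mm [ 91.8 137.9 -17.6]
green 595 [143.7798 141.8084] panel frame mm [ -0.6 143.1 -17.6]
red 538 [128.197  192.2844] panel frame mm [-56.5 143.4 -17.6]
[ 0.5484 -0.1127  0.1648]
shift cm [ 10.3  -10.85   8.53] rotvec [  0.04   0.03 -66.75] rows 10.0
```

Call:
carry_out --targets '[[[10.3,-10.9,6,0,0,-66.75,0],[10.3,-10.9,6,0,0,-66.75,0],[10.3,-10.9,6,0,0,-66.75,0],[10.3,-10.9,6,0,0,-66.75,0],[10.3,-10.9,6,0,0,-66.75,0],[10.3,-10.9,6,0,0,-66.75,0],[10.3,-10.9,6,0,0,-66.75,0],[10.3,-10.9,6,0,0,-66.75,0],[10.3,-10.9,6,0,0,-66.75,0],[10.3,-10.9,6,0,0,-66.75,0],[10.3,-10.9,6,0,0,-66.75,0],[10.3,-10.9,6,0,0,-66.75,0]]]' --force 40

```text
t: 15.55
tcp_pos: [0.4769, -0.101, 0.2632]
tool_rot: [0.724, 0.622, 0.196, 0.227]
force: [0.1, -0.2, 0.2]
finger_gap: -0.001
gripper_force: 0.0
```

Call:
carry_out --targets '[[[0,0,0,0,0,0,0],[0,0,0,0,0,0,0],[0,0,0,0,0,0,0]]]'

```text
t: 15.8
tcp_pos: [0.4769, -0.1015, 0.2643]
tool_rot: [0.723, 0.622, 0.196, 0.228]
force: [0.5, 0.1, -0.9]
finger_gap: 0.001
gripper_force: 0.0
```

```bash
cat >> h.py <<'E'
RP=toolR(PANEL[:,0],-PANEL[:,2])
def btn(x,h): return SEAT2+PANEL@[x,.141,h]
def perr(s): print("t",s["t"],"panel mm",(PANEL.T@(s["tcp_pos"]-SEAT2)*1000).round(2),"F",(PANEL.T@s["force"]).round(2),s["finger_gap"],s["q"])
E
python3 - <<'E'
from h import *
from btn import find
from station import manip,cams
s=manip.sense();perr(s)
delta(s,btn(.055,.02),RP)
I=cams.camera_info("wrist");find(I,cams.snapshot("wrist")[:,:,::-1].copy())
E
```

```text
t 15.8 panel mm [ 52.8  141.41 105.41] F [-0.14  0.17 -1.02] 0.0006404669972250221 [-0.5822  0.1978  2.1652  0.8646  0.32   -1.1997]
shift cm [-0.03  0.22  8.54] rotvec [-0.    0.05 -0.01] rows 3.0
green 976 [211.125  211.6373] panel frame mm [ -0.9 139.6 -17.6]
green 128 [326.7422 207.5703] panel frame mm [ 91.1 142.8 -17.6]
red 878 [146.7312 211.3303] panel frame mm [-56.9 139.9 -17.6]
```

Call:
carry_out --targets '[[[0,0.2,1.5,0,0,0,0],[0,0.2,3.5,0,0,0,0],[0,0.2,5.5,0,0,0,0],[0,0.2,7.5,0,0,0,0],[0,0.2,9,0,0,0,0],[0,0.2,9.5,0,0,0,0],[0,0.2,9.5,0,0,0,0],[0,0.2,9.5,0,0,0,0]]]'

```text
t: 16.52
tcp_pos: [0.5322, -0.1104, 0.1877]
tool_rot: [0.723, 0.622, 0.195, 0.229]
force: [-3.1, -1.1, 1.3]
finger_gap: -0.003
gripper_force: 1.2
```

```bash
python3 - <<'E'
from h import *
from station import manip
s=manip.sense();perr(s)
delta(s,btn(.055,.0014),RP)
E
```

```text
t 16.5167 panel mm [ 54.76 140.85  10.56] F [-1.58 -1.57  2.74] -0.0030261544125204216 [-0.5183  0.4409  2.1256  1.5897  0.2058 -1.896 ]
shift cm [0.02 0.02 0.92] rotvec [-0.02  0.12 -0.  ] rows 1.0
```

Call:
carry_out --targets '[[[0,0,0.1,0,0,0,0],[0,0,0.2,0,0,0,0],[0,0,0.2,0,0,0,0]]]'

```text
t: 16.77
tcp_pos: [0.533, -0.1105, 0.1865]
tool_rot: [0.723, 0.622, 0.195, 0.229]
force: [-3.8, -2.4, 1.9]
finger_gap: -0.004
gripper_force: 1.6
```

```bash
python3 - <<'E'
from h import *
from station import manip
s=manip.sense();perr(s);print(s["ft_torque"])
E
```

```text
t 16.7667 panel mm [ 54.77 140.92   9.14] F [-1.66 -2.93  3.47] -0.0038390074369114334 [-0.5173  0.4445  2.1251  1.6088  0.2054 -1.9149]
[-0.1996  0.5995 -0.154 ]
```

Call:
carry_out --targets '[[[0,0,0.1,0,0,0,0],[0,0,0.2,0,0,0,0],[0,0,0.2,0,0,0,0]]]'

```text
t: 17.02
tcp_pos: [0.5345, -0.1106, 0.1846]
tool_rot: [0.723, 0.622, 0.195, 0.229]
force: [-4.2, -1.6, 3.8]
finger_gap: -0.001
gripper_force: 2.3
```

```bash
python3 - <<'E'
from h import *
from station import manip
s=manip.sense();perr(s);print(s["ft_torque"])
E
```

```text
t 17.0167 panel mm [ 54.86 141.     6.75] F [-1.04 -2.2   5.4 ] -0.0005041669851221127 [-0.516   0.4502  2.1232  1.6272  0.2053 -1.9325]
[-0.2741  0.6231 -0.1491]
```

Call:
carry_out --targets '[[[0,0,0.1,0,0,0,0],[0,0,0.15,0,0,0,0],[0,0,0.15,0,0,0,0]]]'

```text
t: 17.27
tcp_pos: [0.5348, -0.1106, 0.184]
tool_rot: [0.723, 0.622, 0.195, 0.229]
force: [-9.6, -1.6, 11.5]
finger_gap: -0.006
gripper_force: 7.2
```

```bash
python3 - <<'E'
from h import *
from station import manip
s=manip.sense();perr(s)
E
```

```text
t 17.2667 panel mm [ 54.82 141.02   6.06] F [-0.98 -3.   14.67] -0.005913492272460793 [-0.5153  0.452   2.1233  1.6406  0.2047 -1.9454]
```

Power reached its hard stop: spring-like force over about 5 mm, then a jump to about 15 N at h = 6.1 mm. I retract and move to the green button.

Call:
carry_out --targets '[[[0,0,-0.7,0,0,0,0],[0,0,-2,0,0,0,0],[0,0,-4,0,0,0,0],[0,0,-4,0,0,0,0],[0,-2,-4,0,0,0,0],[0,-4,-4,0,0,0,0],[0,-5.5,-4,0,0,0,0],[0,-5.5,-4,0,0,0,0],[0,-5.5,-4,0,0,0,0],[0,-5.5,-4,0,0,0,0]]]'

```text
t: 18.1
tcp_pos: [0.468, -0.1, 0.1835]
tool_rot: [0.724, 0.622, 0.196, 0.228]
force: [0.3, -0.5, 0.7]
finger_gap: 0.0
gripper_force: 0.0
```

```bash
python3 - <<'E'
from h import *
from btn import find
from station import manip,cams
s=manip.sense();perr(s)
delta(s,btn(0,.014),RP)
I=cams.camera_info("wrist");im=cams.snapshot("wrist")[:,:,::-1].copy();cv2.imwrite("pics/w8raw.png",im);find(I,im)
E
```

```text
t 18.1 panel mm [ -0.93 141.53  44.5 ] F [ 0.73 -0.49  0.36] 0.00047857345295937117 [-0.5947  0.4088  2.2862  1.9993  0.274  -2.3848]
shift cm [-0.05  0.1   3.05] rotvec [-0.06  0.01 -0.07] rows 1.0
green 1407 [280.4044 235.7861] panel frame mm [  0.3 141.7 -17.6]
green 172 [417.0349 231.6744] panel frame mm [ 88.5 143.4 -17.6]
red 1617 [189.9314 238.6735] panel frame mm [-56.2 139.5 -17.6]
```

Call:
carry_out --targets '[[[0,0.1,0,0,0,7,0],[0,0.1,0,0,0,14,0],[0,0.1,0,0,0,21,0],[0,0.1,0,0,0,28,0],[0,0.1,0.5,0,0,30,0],[0,0.1,1.5,0,0,30,0],[0,0.1,2.3,0,0,30,0],[0,0.1,3,0,0,30,0],[0,0.1,3,0,0,30,0],[0,0.1,3,0,0,30,0]]]'

```text
t: 18.98
tcp_pos: [0.4871, -0.1032, 0.1606]
tool_rot: [0.859, 0.414, 0.249, 0.17]
force: [-0.8, 0.5, -0.6]
finger_gap: 0.0
gripper_force: 0.0
```

```bash
python3 - <<'E'
from h import *
from station import manip
s=manip.sense();perr(s)
E
```

```text
t 18.9833 panel mm [  1.81 141.22  14.53] F [-1.05  0.37  0.01] 0.0001106650743345279 [-0.5697  0.4886  2.2615  2.2091  0.295  -2.0577]
```

Not in contact yet. Pressing in small steps.

Call:
carry_out --targets '[[[0,-0.1,0.2,0,0,0,0],[0,-0.1,0.35,0,0,0,0],[0,-0.1,0.5,0,0,0,0],[0,-0.1,0.65,0,0,0,0],[0,-0.1,0.75,0,0,0,0],[0,-0.1,0.75,0,0,0,0]]]'

```text
t: 19.48
tcp_pos: [0.4899, -0.103, 0.1541]
tool_rot: [0.859, 0.414, 0.249, 0.17]
force: [-1.6, 0.7, 3.9]
finger_gap: 0.002
gripper_force: 2.0
```

```bash
python3 - <<'E'
from h import *
from station import manip
s=manip.sense();perr(s)
E
```

```text
t 19.4833 panel mm [  0.39 141.8    7.67] F [0.84 0.47 4.22] 0.0018343451282130173 [-0.5643  0.5087  2.2598  2.2651  0.3045 -2.1105]
```

Call:
carry_out --targets '[[[0,0,0.1,0,0,0,0],[0,0,0.2,0,0,0,0],[0,0,0.25,0,0,0,0],[0,0,0.25,0,0,0,0]]]'

```text
t: 19.82
tcp_pos: [0.4909, -0.1031, 0.1528]
tool_rot: [0.859, 0.413, 0.249, 0.171]
force: [-7.5, 0.7, 13.4]
finger_gap: -0.001
gripper_force: 7.4
```

```bash
python3 - <<'E'
from h import *
from station import manip
s=manip.sense();perr(s)
E
```

```text
t 19.8167 panel mm [  0.35 141.86   6.03] F [ 1.56 -0.46 15.31] -0.001400864447997198 [-0.5629  0.5134  2.2592  2.2797  0.3072 -2.1235]
```

The green button reached its stop at the same depth. Retracting clear and checking with the cameras.

Call:
carry_out --targets '[[[0,0,-0.7,0,0,0,0],[0,0,-2,0,0,0,0],[0,0,-4,0,0,0,0],[0,0,-7,0,0,0,0],[0,0,-10,0,0,0,0],[0,0,-13,0,0,0,0],[0,0,-13,0,0,0,0],[0,0,-13,0,0,0,0],[0,0,-13,0,0,0,0]]]'

```text
t: 20.57
tcp_pos: [0.4163, -0.0918, 0.2598]
tool_rot: [0.859, 0.414, 0.248, 0.172]
force: [-0.3, -0.2, 0.6]
finger_gap: 0.001
gripper_force: 0.0
```

```bash
python3 - <<'E'
from h import *
from station import manip,cams
s=manip.sense();perr(s);print(s["qd"])
t0=cv2.imread("pics/top0.png");t=cams.snapshot("top")[:,:,::-1]
# bystanders unchanged? lamp colour on panel before/after
for n,(x,y) in dict(cup=(200,193),bowl=(345,148),jar=(255,140)).items():
    print(n,np.abs(t[y-28:y+28,x-28:x+28].astype(int)-t0[y-28:y+28,x-28:x+28]).mean().round(2))
S=lambda:cams.snapshot("scene")[:,:,::-1].astype(int)
a=S();b=S();c=S()
print("pan motion px diff",np.abs(a-c)[150:250,90:200].mean(),"bg",np.abs(a-c)[300:,300:].mean())
E
```

```text
t 20.5667 panel mm [ -0.04 141.92 136.94] F [ 0.1 -0.2  0.6] 0.0005026606578461887 [-0.6825  0.1239  2.304   1.0669  0.3367 -0.9698]
[ 0.0018  0.0437 -0.0143  0.1821 -0.0148 -0.1705]
cup 8.44
bowl 3.48
jar 4.09
pan motion px diff 0.5283030303030303 bg 0.4411324786324786
```

```bash
python3 -c "
from station import sign_off
print(sign_off())"
```

```text
the job is handed in; nothing more can be done
None
```

The pan is home on the drive shaft, lowered under grip until it met the collar. I then pressed power and, after it, start, each to its stop; stop and the bystanders were not touched, and the job was handed in at about 21 s.

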